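# Unstack printed battery covers onto their drying plates

## Robot

A 6-joint arm with a two-finger parallel gripper is mounted at the origin on the work surface. World frame = base frame: x ahead of the robot, y to its left, z up, the work surface at z = 0. Lengths are in mm, angles in rad, forces in N, time in s.
With the tool pointing down it reaches from about 400 to 925 mm from the base axis. Payload 12.5 kg.
Tool frame: the origin (TCP) lies at the very end of the fingers, on their centre line; the grasp point (between the pads) lies env.grip_point_offset behind it (env.grip_point_offset is the distance from the TCP to the grasp point, in mm); y points along the fingers, z is the direction in which the jaws open and shut, and the axes are right-handed (so a half turn about y gives the same grasp; the last joint's range is limited). The gripper opens to 95 mm and grips with 3 to 60 N. Pads are 20 mm wide; open, the fingers measure 119 mm over their backs; the gripper's body (75 mm by 180 mm) begins 59 mm behind the grasp point.
Start: joints at [1.069, 0.491, 1.559, -0, 1.092, -0.106], TCP at [240.952, 576.705, 214.661] pointing down, gripper open.
Joint ranges: [-3.1, 3.1], [-0.84, 2.19], [0.05, 2.79], [-1.13, 4.28], [0.06, 2.93], [-2.69, 2.69]. Speed limits (rad/s): [2.22, 2.22, 2.79, 3.14, 3.14, 3.14].

## Interface

Orientations are given as [roll, pitch, yaw] about the fixed x, y, z axes, in that order (R = Rz(yaw) Ry(pitch) Rx(roll)).
In Python, from cell import readout, read_camera, env, nets gives the robot as it stands.
- The arm moves only by the tool apply_moves, never from a script. Its argument "increments" is a list of rows, each a list of 3 entries, a list of its own where there are three numbers: the shift along the tool's x, y, z in cm, then the turn, a rotation vector about the tool's x, y, z in degrees, then the finger opening in cm, from 0 to 9.51. A call has exactly 5 rows; each row shifts and turns the pose as measured when the row begins, along the tool's axes as they then stand; what a row does not reach is not made up. A row lasts 1/8 s, in which the tool goes at most 62.5 mm and 10.7 degrees, less where a joint would pass 70% of its speed; a pose out of reach is approached as far as the arm can. A call with a gripper value outside its range is refused whole. The fingers move at their own pace and stop on an object; the grip force is fixed at half the most. Time passes only in rows, so rows that do not move let the fingers close, or fill a call up. It gives the time, the measured TCP pose, the force and the opening at its end, in the units of the state.
- readout.state(): the state, without advancing time (a new reading comes with each control period).
- read_camera(name): name is "side" or "top" or "wrist"; returns a dict with "img" (480x640x3 uint8, red, green, blue), "vfov" (degrees; the focal length in pixels is half the picture's height over the tangent of half this angle, whatever the lens; pixels are square), "cx", "cy" (the principal point, pixels), "rvec" (rotation vector, rad) and "tvec" (3), from world to camera coordinates, as OpenCV has them; the wrist camera has in their place "mount" (4x4, takes a point from camera to tool coordinates, whose origin is the TCP and whose axes are the tool frame's). Camera axes: x right, y down, z forward; pixel columns grow to the right and rows downward; lengths in mm; the calibration is good to about 2 mm. The wrist camera is an equidistant fisheye: a pixel r from the principal point sees the ray r / f radians off the axis. A picture is of the moment at which its call begins: read the wrist's pose just before it. There is no depth.
- env.job_done(): hands the job in, once; it reports no verdict.
Trained networks look in a picture, given as the dict that the camera call returned (one of the last four; its "shot" number tells which), for a name from the list of things; names that differ only in an ending like _2 or _b are one class to them, and where a whole thing is asked for, a point or a joint stands for the part that bears it (a point fixed in the world has none). Each returns a list of dicts, best first, with "confidence" (0 to 1); they miss things now and then, are a little off and sometimes report something else, mostly with a low value. They report only what shows in the picture. A call takes as long as a camera call. They do not tell look-alikes from the thing itself.
- nets.look_for(picture, thing): "point" ([x, y, z] in mm, in the coordinates of the camera as it stood for that picture, good to about 4 mm: the middle of the surface that is visible of it).
- nets.mark_of(picture, thing): "point" ([x, y, z] in mm, in the coordinates of the camera as it stood for that picture, good to about 4 mm: a listed point, or the origin of a listed thing).
The state is a dict: "t": time; "joints": joint angles; "qvel": joint speeds; "tau": joint torques, N m; "eef_pos": TCP position; "tcp_rot": TCP orientation; "ft_force": force on the tool from outside, world axes, zero at the start; "moment": the same for the moment, N m; "opening": opening from 0.0 (shut) to 1.0 (fully open).
Only numpy, scipy, OpenCV 4.12 (cv2) and the standard library are available. Lean on these libraries where they do the work, as an engineer would, in place of code of your own. Each camera call takes 0.05 s, during which the arm holds its last target. There are 200 camera calls.

## Task

The freshly printed battery covers and round caps are stacked up beside the pad printer: take the stacks apart and set each of the four pieces, print side up, on the drying plate whose border has the colour of its print, in the middle of the plate, the rectangular ones lined up with their plates. Do not tip any piece over, and leave the ink can and the white bottle where they are.

Things in the scene. Friction and masses are not known exactly. Their poses are not given: they have to be found in the camera images.
- cover_yellow_center (a point): Loose black rectangular battery cover with a yellow plus sign printed near each end of its flat top; 100 (its x) x 58 (its y) x 36 mm high, 0.11 kg. Point at its centre, 18 mm above its underside; z up. At the start it stands on the bench and carries one of the round caps in the middle of its top (either cap may be on either cover); both ends of the top stay in view.
- cover_red_center (a point): Loose black rectangular battery cover with a red plus sign printed near each end of its flat top; 100 (its x) x 58 (its y) x 36 mm high, 0.11 kg. Point at its centre, 18 mm above its underside; z up. At the start it stands on the bench and carries one of the round caps in the middle of its top (either cap may be on either cover); both ends of the top stay in view.
- cap_green_center (a point): Loose black round cap with a green ring and plus sign printed on its flat top; 50 mm diameter, 34 mm high, 0.06 kg. Point at its centre, 17 mm above its underside; z up. At the start it stands on top of one of the rectangular covers, its underside 36 mm above the bench.
- cap_blue_center (a point): Loose black round cap with a blue ring and plus sign printed on its flat top; 50 mm diameter, 34 mm high, 0.06 kg. Point at its centre, 17 mm above its underside; z up. At the start it stands on top of one of the rectangular covers, its underside 36 mm above the bench.
- plate_yellow: Fixed flat rectangular drying plate, grey with a yellow border; 132 (its x) x 92 (its y) mm; the grey field is 116 x 76 mm and its surface 4 mm above the bench. Origin at the centre of its underside, on the bench.
- plate_red: Fixed flat rectangular drying plate, grey with a red border; 132 (its x) x 92 (its y) mm; the grey field is 116 x 76 mm and its surface 4 mm above the bench. Origin at the centre of its underside, on the bench.
- plate_green: Fixed flat round drying plate, grey with a green border; 92 mm diameter; the grey field is 74 mm in diameter and its surface 4 mm above the bench. Origin at the centre of its underside, on the bench.
- plate_blue: Fixed flat round drying plate, grey with a blue border; 92 mm diameter; the grey field is 74 mm in diameter and its surface 4 mm above the bench. Origin at the centre of its underside, on the bench.
- ink_can: Bystander: loose aluminium ink can with a pale band, 68 mm diameter, 60 mm high; origin at the centre of its underside. Not to be disturbed.
- wash_bottle: Bystander: loose white bottle with an orange cap, 56 mm diameter, 130 mm high; origin at the centre of its underside. Not to be disturbed.
Things that resemble listed ones, but are neither listed nor needed, are in the scene too. What is shaped like the part that bears cover_red_center but green is not meant. Leave any red look-alike of the part that bears cap_green_center alone.

How it is judged:
By the outcome, as a careful person would: the job done as asked, in the order asked, and still so for the second after the job is handed in, with the robot touching nothing.
It also fails if it takes over 134 s, if anything falls off the work surface, if the arm or the gripper's body presses on something with over 40 N, if the wrist force passes 120 N, or if a joint passes its speed limit or range.

## Working session

There is one attempt and no reset: what is moved stays moved. The work goes in short steps, Python scripts to look and compute and a tool call to move; the robot and the scene stay as the last step left them, time stands still between calls to the robot, and variables do not carry over. Pictures are saved under pics/ and viewed, about 12 in all and at most 16, crops included, and the job is handed in when it is done.

Besides the shell and the picture viewer there is one more tool, called as name(argument=value, ...) on one line, values as JSON. apply_moves: Moves the arm, as the interface text tells. Its arguments: {"type":"object","properties":{"increments":{"type":"array"}},"required":["increments"]}

```bash
ls; mkdir -p pics; cat > h.py <<'E'
import numpy as np, cv2
from cell import readout, read_camera, env, nets
from scipy.spatial.transform import Rotation as R
def save(c,name,crop=None,scale=1):
    im=cv2.cvtColor(c["img"],cv2.COLOR_RGB2BGR)
    if crop: im=im[crop[1]:crop[3],crop[0]:crop[2]]
    cv2.imwrite("pics/"+name+".png",cv2.resize(im,None,fx=scale,fy=scale,interpolation=cv2.INTER_CUBIC))
def w(c,p):  # camera->world
    Rm=cv2.Rodrigues(np.array(c["rvec"],float))[0]; return Rm.T@(np.array(p)-np.array(c["tvec"]).ravel())
def f(c): return 240/np.tan(np.radians(c["vfov"])/2)
def pix(c,u,v,z): # pixel->world on plane z
    Rm=cv2.Rodrigues(np.array(c["rvec"],float))[0]; t=np.array(c["tvec"]).ravel()
    d=Rm.T@np.array([(u-c["cx"])/f(c),(v-c["cy"])/f(c),1]); o=-Rm.T@t
    return o+d*(z-o[2])/d[2]
def proj(c,p):
    q=cv2.Rodrigues(np.array(c["rvec"],float))[0]@np.array(p,float)+np.array(c["tvec"]).ravel()
    return q[:2]/q[2]*f(c)+[c["cx"],c["cy"]]
E
python3 - <<'E'
from h import *
np.set_printoptions(precision=1,suppress=True)
print(readout.state(), env.grip_point_offset)
for n in("top","side"):
    c=read_camera(n); save(c,n+"0")
    print(n,c["vfov"],c["cx"],c["cy"],-cv2.Rodrigues(np.array(c["rvec"],float))[0].T@np.array(c["tvec"]).ravel())
    for th in "cover_yellow_center cover_red_center cap_green_center cap_blue_center plate_yellow plate_red plate_green plate_blue ink_can wash_bottle".split():
        for r in nets.mark_of(c,th)[:4]:
            p=w(c,r["point"]);print(th,round(r["confidence"],2),p,proj(c,p))
E
```

```text
pics
{'t': 0.0, 'joints': array([ 1.1,  0.5,  1.6, -0. ,  1.1, -0.1]), 'qvel': array([-0.,  0., -0.,  0.,  0., -0.]), 'tau': array([ -0. , -61.3, -25.8,   0.1,   0. ,  -0. ]), 'eef_pos': array([240.9, 576.5, 214.1]), 'tcp_rot': array([-1.6,  0. , -0.4]), 'ft_force': array([-0.2,  0.6,  0.3]), 'moment': array([-0.,  0., -0.]), 'opening': 1.0020792919974866} 18.8
top 52.25813536161471 314.40642465453817 240.9086833588997 [ 350.9  -35.3 1188.5]
cover_yellow_center 0.93 [ 467.2 -136.9   20.2] [360.6 263.6]
cover_red_center 0.91 [404.8 475.3  16.7] [104.5 285.6]
cover_red_center 0.7 [317.4 235.9  18.9] [202.3 324.3]
cap_green_center 0.83 [433.6 337.9  54.5] [157.4 273.3]
cap_green_center 0.7 [481.6 233.3  17.6] [206.9 255.3]
cap_green_center 0.25 [ 464.  -138.2   19.9] [361.1 264.9]
cap_blue_center 0.78 [ 466.9 -137.4   54.8] [362.1 262.2]
plate_yellow 0.66 [ 635.2 -213.9   -1.9] [391.  197.7]
plate_yellow 0.64 [438.  114.3  -0.7] [256.5 274.7]
plate_yellow 0.42 [633.  230.6  -1.5] [212.6 195.9]
plate_red 0.88 [ 407.  -328.9    0.1] [439.3 290.5]
plate_green 0.82 [439.  114.   -1.4] [256.
[... 346 characters left out ...]
. ]
cover_red_center 0.9 [316.3 237.9  18.1] [215.6 193.7]
cover_red_center 0.86 [401.5 478.5  20.4] [234.4 136.9]
cover_red_center 0.77 [422.9 341.1  18.7] [248.5 163.7]
cap_green_center 0.81 [480.6 229.5  17.2] [275.7 185.4]
cap_green_center 0.62 [431.6 336.8  50.2] [250.5 155.3]
cap_blue_center 0.83 [ 469.1 -145.    50.2] [302.4 284.1]
plate_red 0.7 [ 412.3 -332.9   -3.4] [297.3 378.4]
plate_green 0.96 [440.2 116.4  -5.5] [269.6 222.2]
plate_green 0.57 [ 410.  -333.8   -6.8] [296.4 379.8]
plate_blue 0.78 [633.3 225.   -0.1] [329.5 181.6]
plate_blue 0.68 [ 636.3 -216.5    0.7] [383.4 306.8]
ink_can 0.83 [711.8  20.8  -2.4] [379.9 227.3]
wash_bottle 0.79 [ 510.4 -482.3    1.3] [367.5 437.7]
```

View pics/top0.png

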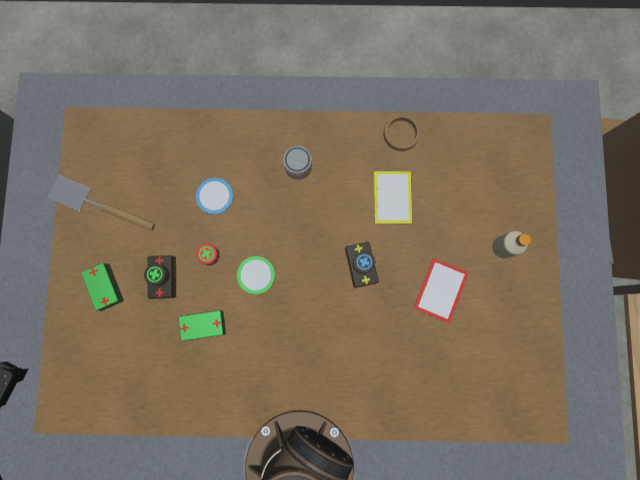

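View pics/side0.png

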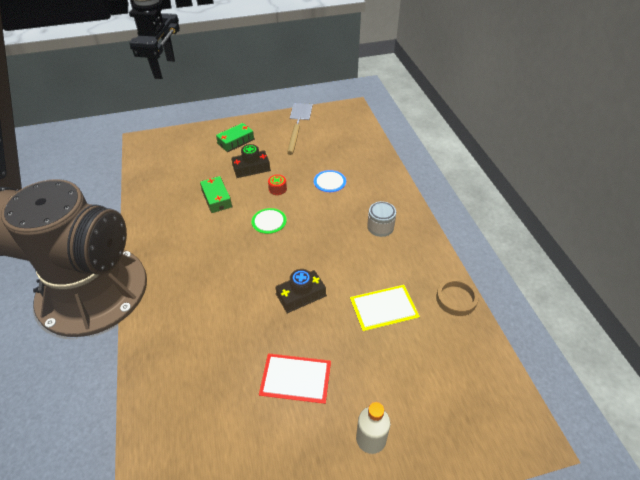

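The top view shows the red cover with the green cap at (160,277) and the yellow cover with the blue cap at (362,265). The plates are yellow (393,197), red (441,290), green (256,274) and blue (214,195). The green covers and the red cap are look-alikes. The side view agrees. Next I refine by colour.

```bash
cat >> h.py <<'E'
HUE={'red':(173,8),'yellow':(24,35),'green':(48,75),'blue':(95,120)}
def mask(c,col,box):
    h=cv2.cvtColor(c["img"],cv2.COLOR_RGB2HSV).astype(int); lo,hi=HUE[col]
    m=((h[...,0]>=lo)&(h[...,0]<=hi)) if lo<hi else ((h[...,0]>=lo)|(h[...,0]<=hi))
    m&=(h[...,1]>110)&(h[...,2]>70); k=np.zeros_like(m); k[box[1]:box[3],box[0]:box[2]]=1
    return (m&k).astype(np.uint8)
def blobs(c,col,box,amin=6):
    n,l,s,ce=cv2.connectedComponentsWithStats(mask(c,col,box),connectivity=8)
    return [(s[i,4],ce[i],np.argwhere(l==i)[:,::-1]) for i in range(1,n) if s[i,4]>=amin]
def plate(c,col,box,z=4):
    pts=max(blobs(c,col,box),key=lambda b:b[0])[2]
    W=np.array([pix(c,u,v,z)[:2] for u,v in pts],np.float32)
    if col in('red','yellow'): return cv2.minAreaRect(W)
    return cv2.minEnclosingCircle(W)
E
python3 - <<'E'
from h import *
np.set_printoptions(precision=1,suppress=True)
T=dict(py=(365,160,425,235),pr=(405,250,475,330),pg=(230,250,282,300),pb=(190,170,240,220),cy=(335,235,388,295),cr=(140,245,184,305))
S=dict(py=(345,280,425,335),pr=(255,345,340,410),pg=(245,200,292,240),pb=(308,165,352,198),cy=(265,260,335,315),cr=(228,140,275,180))
for n,B in(("top",T),("side",S)):
    c=read_camera(n); print(n)
    for k,col in(('py','yellow'),('pr','red'),('pg','green'),('pb','blue')): print(k,plate(c,col,B[k]))
    for k,col,cap in(('cy','yellow','blue'),('cr','red','green')):
        for b in blobs(c,col,B[k]): print(k,b[0],b[1],pix(c,*b[1],36))
        for b in blobs(c,cap,B[k]): print('cap',b[0],b[1],pix(c,*b[1],70))
c=read_camera("wrist"); save(c,"wrist0"); print({k:v for k,v in c.items() if k!='img'})
E
```

```text
top
py ((636.06103515625, -216.6729278564453), (131.87127685546875, 92.39955139160156), 0.8473189473152161)
pr ((408.32257080078125, -331.73590087890625), (92.81541442871094, 133.26498413085938), 68.00225830078125)
pg ((438.2612609863281, 116.60359191894531), 44.79438781738281)
pb ((633.0201416015625, 225.86968994140625), 45.042049407958984)
cy 34 [358.1 248.2] [ 502.1 -129.6   36. ]
cy 40 [365.6 279.8] [ 427.5 -147.5   36. ]
cap 59 [364.  261.2] [ 467.8 -140.4   70. ]
cap 51 [364.  261.6] [ 466.9 -140.4   70. ]
cr 40 [158.9 260. ] [466.5 342.3  36. ]
cr 45 [159.1 292.5] [390.  337.2  36. ]
cap 133 [154. 274.] [430.8 340.5  70. ]
side
py ((636.574951171875, -218.4248046875), (134.06863403320312, 94.61354064941406), 0.6883723139762878)
pr ((408.2694396972656, -333.14886474609375), (93.3272705078125, 132.28369140625), 67.962158203125)
pg ((438.52069091796875, 115.25196075439453), 46.60498809814453)
pb ((633.306884765625, 224.7837371826172), 46.25020980834961)
cy 53 [315.4 279.5] [ 502.4 -129.6   36. ]
cy 59 [284.8 292.4] [ 428.2 -146.8   36. ]
cap 187 [300.7 277. ] [ 467.  -140.2   70. ]
cr 34 [262.5 156. ] [465.9 343.2  36. ]
cr 33 [236.8 161.5] [390.8 337.7  36. ]
cr 6 [269.3 177.7] [467.2 244.1  36. ]
cap 64 [231.7 143.5] [386.6 378.8  70. ]
cap 19 [240.1 141.6] [410.9 381.6  70. ]
cap 6 [245.5 140.3] [426.9 383.3  70. ]
cap 104 [249.5 149. ] [431.5 340.1  70. ]
{'vfov': 65.70646984690485, 'cx': 323.5131713427257, 'cy': 238.24252072473178, 'mount': array([[  -0. ,    1. ,    0.3,  -75.9],
       [  -0. ,   -0.3,    1. , -170.4],
       [   1. ,    0. ,    0. ,   -0.1],
       [   0. ,    0. ,    0. ,    1. ]]), 'shot': 5}
```

```bash
cat > plan.py <<'E'
import sys
from h import *
# plan.py n "x y z yawdeg" ... : rows for each waypoint, n rows per waypoint given as 5th number
s=readout.state(); p=np.array(s["eef_pos"]); Q=R.from_euler('xyz',s["tcp_rot"])
e=s["tcp_rot"]; print("t %.2f"%s["t"],"pos",np.round(p,1),"rpy deg",np.round(np.degrees(e),2),"F",np.round(s["ft_force"],1),"op %.3f"%s["opening"],"q",np.round(s["joints"],2))
for a in sys.argv[1:]:
    x,y,z,yaw,n=map(float,a.split()); n=int(n); t=np.array([x,y,z]); Qt=R.from_euler('xyz',[-90,0,yaw],degrees=True)
    rv=(Q.inv()*Qt).as_rotvec(); p0,Q0=p,Q
    for i in range(n):
        d=Q.inv().apply((t-p0)/n)/10; r=np.degrees(rv/n)
        print([list(map(float,np.round(d,2))),list(map(float,np.round(r,2)))])
        Q=Q0*R.from_rotvec(rv*(i+1)/n)
    p,Q=t,Qt
E
python3 plan.py "431 340.3 130 4 10"
```

```text
t 1.25 pos [240.9 576.7 214.7] rpy deg [-90.    -0.   -22.68] F [ 0.4 -0.3  0.4] op 1.000 q [ 1.07  0.49  1.56  0.    1.09 -0.11]
[[2.67, 0.85, -1.45], [-0.0, -2.67, 0.0]]
[[2.59, 0.85, -1.57], [-0.0, -2.67, 0.0]]
[[2.52, 0.85, -1.69], [-0.0, -2.67, 0.0]]
[[2.44, 0.85, -1.81], [-0.0, -2.67, 0.0]]
[[2.35, 0.85, -1.92], [-0.0, -2.67, 0.0]]
[[2.26, 0.85, -2.02], [-0.0, -2.67, 0.0]]
[[2.16, 0.85, -2.13], [-0.0, -2.67, 0.0]]
[[2.06, 0.85, -2.23], [-0.0, -2.67, 0.0]]
[[1.96, 0.85, -2.32], [-0.0, -2.67, 0.0]]
[[1.85, 0.85, -2.41], [-0.0, -2.67, 0.0]]
```

apply_moves(increments=[[[2.7,0.85,-1.5],[0,-2.7,0],9.5],[[2.6,0.85,-1.6],[0,-2.7,0],9.5],[[2.5,0.85,-1.7],[0,-2.7,0],9.5],[[2.4,0.85,-1.8],[0,-2.7,0],9.5],[[2.35,0.85,-1.9],[0,-2.7,0],9.5]])

```text
t: 1.88
eef_pos: [337.6, 456.6, 171.5]
tcp_rot: [-1.569, -0.001, -0.149]
ft_force: [-0.5, 0.7, -0.5]
opening: 0.998
```

apply_moves(increments=[[[2.3,0.85,-2.0],[0,-2.7,0],9.5],[[2.2,0.85,-2.1],[0,-2.7,0],9.5],[[2.1,0.85,-2.2],[0,-2.7,0],9.5],[[2.0,0.85,-2.3],[0,-2.7,0],9.5],[[1.9,0.85,-2.4],[0,-2.7,0],9.5]])

```text
t: 2.5
eef_pos: [440.4, 337.4, 128.1]
tcp_rot: [-1.568, -0.003, 0.094]
ft_force: [0.0, 0.4, -0.5]
opening: 0.998
```

```bash
cat >> h.py <<'E'
def wpix(c,s,u,v,z):
    ff=f(c); d=np.array([u-c["cx"],v-c["cy"]]); r=np.hypot(*d); th=r/ff
    ray=np.array([*(d/r*np.sin(th)),np.cos(th)]); M=np.array(c["mount"]); Q=R.from_euler('xyz',s["tcp_rot"])
    o=Q.apply(M[:3,3])+s["eef_pos"]; k=Q.apply(M[:3,:3]@ray); return o+k*(z-o[2])/k[2]
E
python3 - <<'E'
from h import *
np.set_printoptions(precision=1,suppress=True)
s=readout.state(); c=read_camera("wrist"); save(c,"w1"); print(f(c))
for col,z in(("green",70),("red",36)):
  for b in blobs(c,col,(0,0,640,480),60): print(col,b[0],b[1],wpix(c,s,*b[1],z))
E
python3 plan.py "431 340.3 43 4 6"
```

```text
371.64829954431775
green 8676 [202.3  67.5] [325.2 250.7  70. ]
green 7187 [499.  207.8] [395.8 452.6  70. ]
green 1627 [ 91.6 207.2] [420.8 168.8  70. ]
green 2536 [323.6 243. ] [431.4 336.8  70. ]
green 62 [171.1 269.2] [460.5 233.2  70. ]
green 246 [184.2 282.4] [469.2 242.9  70. ]
red 571 [324.6 174.3] [391.  333.9  36. ]
red 92 [494.2 165.3] [368.6 460.6  36. ]
red 1294 [191.  263.3] [467.8 236.4  36. ]
red 78 [513.6 254.5] [437.  493.6  36. ]
red 221 [321.4 280. ] [470.8 339.   36. ]
t 2.55 pos [442.  335.2 127. ] rpy deg [-89.9   -0.12   5.48] F [ 1.7 -1.9 -1.1] op 0.998 q [ 0.53  0.5   1.83  0.    0.81 -1.14]
[[-0.18, 1.4, 0.1], [-0.02, 0.25, 0.02]]
[[-0.18, 1.4, 0.1], [-0.02, 0.25, 0.02]]
[[-0.18, 1.4, 0.1], [-0.02, 0.25, 0.02]]
[[-0.18, 1.4, 0.1], [-0.02, 0.25, 0.02]]
[[-0.18, 1.4, 0.1], [-0.02, 0.25, 0.02]]
[[-0.18, 1.4, 0.1], [-0.02, 0.25, 0.02]]
```

View pics/w1.png

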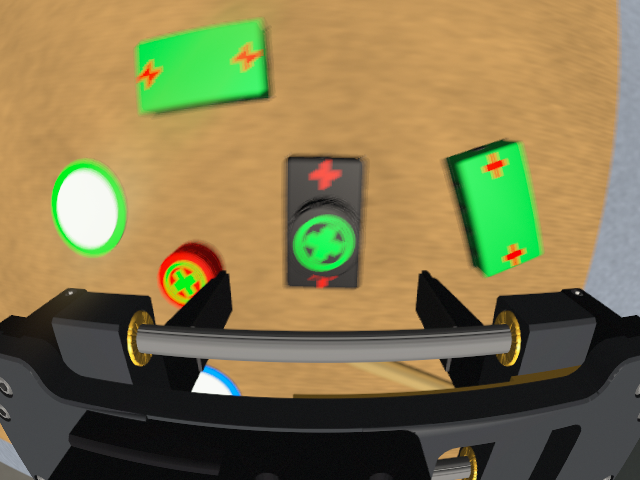

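The wrist view shows the cap at (323,242), the red pluses at (325,174) and (321,280), and the look-alikes clear of the fingers. The arm was still moving, so I'll centre, settle and re-measure.

apply_moves(increments=[[[-0.5,0.5,0.2],[0,0.5,0],9.5],[[-0.5,1.0,0.2],[0,0.5,0],9.5],[[0,1.0,0],[0,0.5,0],9.5],[[0,0,0],[0,0,0],9.5],[[0,0,0],[0,0,0],9.5]])

```text
t: 3.18
eef_pos: [429.7, 339.8, 100.3]
tcp_rot: [-1.569, -0.002, 0.067]
ft_force: [-0.2, -0.3, 0.1]
opening: 1.0
```

```bash
cat > wl.py <<'E'
import sys
from h import *
np.set_printoptions(precision=1,suppress=True)
s=readout.state(); c=read_camera("wrist")
for a in sys.argv[1:]:
  col,z,mn=a.split()
  for b in blobs(c,col,(0,0,640,480),int(mn)): print(col,b[0],b[1],wpix(c,s,*b[1],float(z)))
E
python3 wl.py "green 70 1000" "red 36 150" "green 4 1000"; python3 plan.py "431 340 43 4 5"
```

```text
green 10916 [184.5  76.4] [321.9 255.4  70. ]
green 8283 [514.9 221.7] [391.6 454.1  70. ]
green 2050 [ 75.9 228.1] [413.8 176.5  70. ]
green 1198 [321.5 271.2] [429.6 338.7  70. ]
red 248 [126.3  86.2] [320.9 197.9  36. ]
red 263 [508.5 177.3] [367.3 463.5  36. ]
red 473 [321.9 193. ] [389.5 336.3  36. ]
red 186 [528.7 272.7] [436.  496.1  36. ]
red 1202 [180.3 281. ] [457.9 239.   36. ]
red 194 [168.5 302.8] [476.6 227.9  36. ]
green 10916 [184.5  76.4] [311.5 229.4   4. ]
green 8283 [514.9 221.7] [404.  493.5   4. ]
green 2050 [ 75.9 228.1] [433.5 124.6   4. ]
green 1198 [321.5 271.2] [454.5 340.2   4. ]
t 3.23 pos [429.7 339.8 100.3] rpy deg [-89.9   -0.09   3.84] F [-0.4 -0.  -0.3] op 0.995 q [ 0.55  0.53  1.87  0.    0.74 -1.09]
[[0.02, 1.15, 0.0], [-0.02, -0.03, 0.02]]
[[0.02, 1.15, 0.0], [-0.02, -0.03, 0.02]]
[[0.02, 1.15, 0.0], [-0.02, -0.03, 0.02]]
[[0.02, 1.15, 0.0], [-0.02, -0.03, 0.02]]
[[0.03, 1.15, 0.0], [-0.02, -0.03, 0.02]]
```

apply_moves(increments=[[[0.05,1.2,0],[0,0,0],9.5],[[0.05,1.4,0],[0,0,0],9.5],[[0,1.4,0],[0,0,0],9.5],[[0,1.2,0],[0,0,0],9.5],[[0,0,0],[0,0,0],9.5]])

```text
t: 3.85
eef_pos: [430.8, 339.8, 44.1]
tcp_rot: [-1.569, -0.001, 0.067]
ft_force: [0.0, -0.3, -0.5]
opening: 0.999
```

apply_moves(increments=[[[0,0.3,0],[0,0,0],4.0],[[0,0,0],[0,0,0],4.0],[[0,0,0],[0,0,0],4.0],[[0,0,0],[0,0,0],4.0],[[0,0,0],[0,0,0],4.0]])

```text
t: 4.47
eef_pos: [431.3, 340.1, 41.9]
tcp_rot: [-1.569, -0.003, 0.067]
ft_force: [-0.3, 0.2, -0.1]
opening: 0.529
```

```bash
python3 plan.py "431 340 130 4 5" "438.4 116 130 4 6"  "438.4 116 11.5 4 8"
```

```text
t 4.47 pos [431.3 340.1  41.9] rpy deg [-89.87  -0.15   3.83] F [-0.3  0.2 -0.1] op 0.529 q [ 0.55  0.62  1.9   0.    0.61 -1.09]
[[-0.0, -1.76, 0.0], [-0.03, -0.03, 0.03]]
[[-0.0, -1.76, 0.0], [-0.03, -0.03, 0.03]]
[[-0.0, -1.76, 0.0], [-0.03, -0.03, 0.03]]
[[-0.0, -1.76, 0.0], [-0.03, -0.03, 0.03]]
[[-0.01, -1.76, 0.0], [-0.03, -0.03, 0.03]]
[[-0.14, -0.0, -3.73], [0.0, 0.0, 0.0]]
[[-0.14, -0.0, -3.73], [0.0, 0.0, 0.0]]
[[-0.14, -0.0, -3.73], [0.0, 0.0, 0.0]]
[[-0.14, -0.0, -3.73], [0.0, 0.0, 0.0]]
[[-0.14, -0.0, -3.73], [0.0, 0.0, 0.0]]
[[-0.14, -0.0, -3.73], [0.0, 0.0, 0.0]]
[[0.0, 1.48, -0.0], [0.0, 0.0, 0.0]]
[[0.0, 1.48, -0.0], [0.0, 0.0, 0.0]]
[[0.0, 1.48, -0.0], [0.0, 0.0, 0.0]]
[[0.0, 1.48, -0.0], [0.0, 0.0, 0.0]]
[[0.0, 1.48, -0.0], [0.0, 0.0, 0.0]]
[[0.0, 1.48, -0.0], [0.0, 0.0, 0.0]]
[[0.0, 1.48, -0.0], [0.0, 0.0, 0.0]]
[[0.0, 1.48, -0.0], [0.0, 0.0, 0.0]]
```

apply_moves(increments=[[[0,0,0],[0,0,0],4.0],[[0,0,0],[0,0,0],4.0],[[0,-1.0,0],[0,0,0],4.0],[[0,-2,0],[0,0,0],4.0],[[0,-2,0],[0,0,0],4.0]])

```text
t: 5.1
eef_pos: [430.6, 339.6, 93.2]
tcp_rot: [-1.57, -0.0, 0.067]
ft_force: [-0.7, -1.0, 0.1]
opening: 0.521
```

apply_moves(increments=[[[0,-2,0],[0,0,0],4.0],[[-0.15,-1.5,-2.0],[0,0,0],4.0],[[-0.15,0,-4],[0,0,0],4.0],[[-0.15,0,-4],[0,0,0],4.0],[[-0.15,0,-4],[0,0,0],4.0]])

```text
t: 5.72
eef_pos: [434.8, 198.3, 133.9]
tcp_rot: [-1.567, -0.007, 0.071]
ft_force: [1.3, 0.3, -1.2]
opening: 0.522
```

```bash
python3 - <<'E'
from h import *
c=read_camera("side"); save(c,"s1",(180,80,420,300),2)
E
python3 plan.py "438.4 116 100 4 5"  "438.4 116 11.5 4 8"
```

```text
t 5.78 pos [434.3 195.2 133.8] rpy deg [-89.85  -0.33   4.04] F [ 0.5 -1.5 -0.2] op 0.523 q [ 0.28  0.39  2.01  0.    0.73 -1.36]
[[-0.03, 0.67, -1.59], [-0.03, 0.01, 0.07]]
[[-0.03, 0.67, -1.59], [-0.03, 0.01, 0.07]]
[[-0.03, 0.67, -1.59], [-0.03, 0.01, 0.07]]
[[-0.03, 0.67, -1.59], [-0.03, 0.01, 0.07]]
[[-0.03, 0.68, -1.59], [-0.03, 0.01, 0.07]]
[[0.0, 1.11, -0.0], [0.0, 0.0, 0.0]]
[[0.0, 1.11, -0.0], [0.0, 0.0, 0.0]]
[[0.0, 1.11, -0.0], [0.0, 0.0, 0.0]]
[[0.0, 1.11, -0.0], [0.0, 0.0, 0.0]]
[[0.0, 1.11, -0.0], [0.0, 0.0, 0.0]]
[[0.0, 1.11, -0.0], [0.0, 0.0, 0.0]]
[[0.0, 1.11, -0.0], [0.0, 0.0, 0.0]]
[[0.0, 1.11, -0.0], [0.0, 0.0, 0.0]]
```

View pics/s1.png

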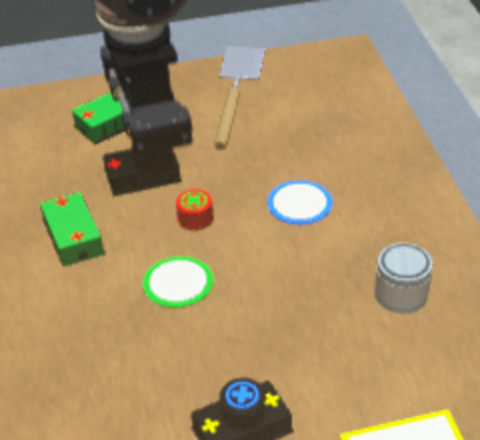

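Side view: red cover at (140,170) now bare on top, the cap hidden in the gripper. Opening is 49.6 mm, so the cap is held.

apply_moves(increments=[[[0,0,-2.5],[0,0,0],4.0],[[0,0.5,-2.5],[0,0,0],4.0],[[0,1.0,-2.0],[0,0,0],4.0],[[0,1.0,-0.6],[0,0,0],4.0],[[0,0,0],[0,0,0],4.0]])

```text
t: 6.4
eef_pos: [440.6, 116.4, 110.9]
tcp_rot: [-1.568, -0.01, 0.068]
ft_force: [0.3, 0.1, -0.6]
opening: 0.524
```

```bash
python3 plan.py "438.4 116 16 4 5"; python3 wl.py "green 4 800" "blue 4 800"
```

```text
t 6.40 pos [440.6 116.4 110.9] rpy deg [-89.82  -0.55   3.89] F [ 0.3  0.1 -0.6] op 0.524 q [ 0.11  0.41  2.08  0.    0.64 -1.53]
[[-0.06, 1.9, -0.01], [-0.04, -0.02, 0.11]]
[[-0.06, 1.9, -0.01], [-0.04, -0.02, 0.11]]
[[-0.06, 1.9, -0.01], [-0.04, -0.02, 0.11]]
[[-0.05, 1.9, -0.01], [-0.04, -0.02, 0.11]]
[[-0.05, 1.9, -0.01], [-0.04, -0.02, 0.11]]
green 8847 [498.   87.8] [310.7 245.7   4. ]
green 2644 [321.7 209.5] [420.4 114.1   4. ]
green 1349 [323.2 300.7] [496.3 120.5   4. ]
green 1417 [324.1 314.8] [509.4 122.1   4. ]
```

apply_moves(increments=[[[-0.1,2.0,0],[0,0,0.2],4.0],[[-0.1,2.5,0],[0,0,0.2],4.0],[[0,2.5,0],[0,0,0.2],4.0],[[0,2.0,0],[0,0,0],4.0],[[0,0,0],[0,0,0],4.0]])

```text
t: 7.08
eef_pos: [440.8, 120.8, 20.8]
tcp_rot: [-1.567, -0.004, 0.073]
ft_force: [0.6, 0.1, 0.5]
opening: 0.521
```

```bash
python3 plan.py "438.4 116 10 4 3"
```

```text
t 7.08 pos [440.8 120.8  20.8] rpy deg [-89.8   -0.23   4.16] F [0.6 0.1 0.5] op 0.521 q [ 0.12  0.59  2.14  0.01  0.41 -1.53]
[[-0.09, 0.36, -0.15], [-0.07, 0.05, 0.08]]
[[-0.09, 0.36, -0.15], [-0.07, 0.05, 0.08]]
[[-0.09, 0.36, -0.15], [-0.07, 0.05, 0.08]]
```

apply_moves(increments=[[[-0.25,0.0,-0.45],[0,0,0.2],4.0],[[0,0.4,0],[0,0,0],4.0],[[0,0.4,0],[0,0,0],4.0],[[0,0,0],[0,0,0],4.0],[[0,0,0],[0,0,0],4.0]])

```text
t: 7.7
eef_pos: [439.6, 116.5, 14.6]
tcp_rot: [-1.567, -0.004, 0.073]
ft_force: [0.1, -0.5, 0.3]
opening: 0.521
```

```bash
python3 plan.py "438.4 116 10 4 3"; python3 wl.py "green 4 300"
```

```text
t 7.70 pos [439.6 116.5  14.6] rpy deg [-89.79  -0.22   4.2 ] F [ 0.1 -0.5  0.3] op 0.521 q [ 0.11  0.6   2.15  0.01  0.39 -1.54]
[[-0.04, 0.15, -0.02], [-0.07, 0.07, 0.07]]
[[-0.04, 0.15, -0.02], [-0.07, 0.07, 0.07]]
[[-0.04, 0.15, -0.02], [-0.07, 0.07, 0.07]]
green 14755 [570.8  74.4] [308.8 246.2   4. ]
green 4682 [320.7 233.5] [411.9 113.1   4. ]
green 1350 [323.3 300.6] [448.9 117.2   4. ]
green 1419 [324.1 314.8] [457.4 118.3   4. ]
```

apply_moves(increments=[[[-0.1,0.25,0],[0,0,0.2],4.0],[[0,0.2,0],[0,0,0],4.0],[[0,0,0],[0,0,0],4.0],[[0,0,0],[0,0,0],6.5],[[0,0,0],[0,0,0],9.5]])

```text
t: 8.38
eef_pos: [438.6, 116.5, 9.9]
tcp_rot: [-1.567, -0.0, 0.073]
ft_force: [1.2, -0.1, -0.4]
opening: 0.677
```

apply_moves(increments=[[[0,0,0],[0,0,0],9.5],[[0,0,0],[0,0,0],9.5],[[0,-2,0],[0,0,0],9.5],[[0,-4,0],[0,0,0],9.5],[[0,-4,0],[0,0,0],9.5]])

```text
t: 9.0
eef_pos: [437.4, 115.9, 110.1]
tcp_rot: [-1.567, 0.006, 0.073]
ft_force: [0.6, -1.3, 0.1]
opening: 0.998
```

```bash
python3 plan.py "467 -140 115 13.2 10"; python3 wl.py "green 38 300"
```

```text
t 9.00 pos [437.4 115.9 110.1] rpy deg [-89.8    0.33   4.19] F [ 0.6 -1.3  0.1] op 0.998 q [ 0.11  0.41  2.08  0.01  0.66 -1.54]
[[0.11, -0.06, -2.57], [-0.02, -0.9, -0.03]]
[[0.07, -0.06, -2.57], [-0.02, -0.9, -0.03]]
[[0.03, -0.06, -2.58], [-0.02, -0.9, -0.03]]
[[-0.01, -0.06, -2.58], [-0.02, -0.9, -0.03]]
[[-0.05, -0.05, -2.58], [-0.02, -0.9, -0.03]]
[[-0.09, -0.05, -2.57], [-0.02, -0.9, -0.03]]
[[-0.14, -0.05, -2.57], [-0.02, -0.9, -0.03]]
[[-0.18, -0.05, -2.57], [-0.02, -0.9, -0.03]]
[[-0.22, -0.05, -2.57], [-0.02, -0.9, -0.03]]
[[-0.26, -0.05, -2.56], [-0.02, -0.9, -0.03]]
green 8774 [499.4  94.3] [316.5 229.8  38. ]
green 3665 [322.2 233.7] [425.6 114.4  38. ]
green 1807 [323.6 252.4] [438.7 116.4  38. ]
```

apply_moves(increments=[[[0.1,-0.2,-4],[0,-1.5,0],9.5],[[0.1,-0.2,-5],[0,-2,0],9.5],[[0,0,-5],[0,-2,0],9.5],[[-0.2,0,-5],[0,-2,0],9.5],[[-0.4,0,-4.5],[0,-1.5,0],9.5]])

```text
t: 9.68
eef_pos: [469.5, -121.7, 119.3]
tcp_rot: [-1.569, -0.006, 0.241]
ft_force: [1.2, -0.7, -0.5]
opening: 1.001
```

apply_moves(increments=[[[-0.3,0,-1.5],[0,0,0],9.5],[[0,0,0],[0,0,0],9.5],[[0,0,0],[0,0,0],9.5],[[0,0,0],[0,0,0],9.5],[[0,0,0],[0,0,0],9.5]])

```text
t: 10.3
eef_pos: [469.5, -136.3, 118.7]
tcp_rot: [-1.568, -0.005, 0.24]
ft_force: [0.2, 0.7, -0.1]
opening: 0.999
```

```bash
python3 plan.py "467 -140 43 13.2 4"; python3 wl.py "blue 70 300" "yellow 36 200"; python3 - <<'E'
from h import *
c=read_camera("top")
for b in blobs(c,"green",(230,245,282,300)): print(b[0],b[1],pix(c,*b[1],38))
print(plate(c,"green",(230,245,282,300)))
E
```

```text
t 10.30 pos [ 469.5 -136.3  118.7] rpy deg [-89.83  -0.29  13.75] F [ 0.2  0.7 -0.1] op 0.999 q [-0.42  0.43  1.99  0.01  0.71 -2.24]
[[-0.09, 1.89, -0.08], [-0.04, 0.14, 0.07]]
[[-0.09, 1.89, -0.08], [-0.04, 0.14, 0.07]]
[[-0.09, 1.89, -0.08], [-0.04, 0.14, 0.07]]
[[-0.09, 1.89, -0.08], [-0.04, 0.14, 0.07]]
blue 1031 [316.4 253.1] [ 465.6 -141.6   70. ]
blue 822 [316.5 254.3] [ 466.3 -141.3   70. ]
yellow 418 [321.  183.3] [ 427.1 -148.1   36. ]
yellow 228 [166.5 313.7] [ 556.8 -246.    36. ]
yellow 303 [244. 378.] [ 600.7 -173.4   36. ]
279 [255.31541219 275.13620072] [434.15808681 112.14239691  38.        ]
49 [253.53061224 273.32653061] [438.3522744  116.49331102  38.        ]
48 [253.10416667 273.33333333] [438.3200802  117.49781077  38.        ]
((438.2612609863281, 116.60359191894531), 44.79438781738281)
```

The green cap is centred to under 1 mm in the top and wrist images. Now I descend on the blue cap.

apply_moves(increments=[[[-0.4,1.5,-0.35],[0,0.5,0.2],9.5],[[0,2.0,0],[0,0,0],9.5],[[0,2,0],[0,0,0],9.5],[[0,1.4,0],[0,0,0],9.5],[[0,0,0],[0,0,0],9.5]])

```text
t: 11.02
eef_pos: [465.1, -141.0, 44.4]
tcp_rot: [-1.567, 0.0, 0.229]
ft_force: [1.3, 0.4, 0.6]
opening: 0.999
```

```bash
python3 plan.py "466.7 -140.6 42 13.2 1"
```

```text
t 11.03 pos [ 465.1 -141.    44.4] rpy deg [-8.978e+01  2.000e-02  1.314e+01] F [1.3 0.4 0.6] op 0.999 q [-0.43  0.56  2.05  0.01  0.53 -2.24]
[[0.16, 0.24, 0.0], [-0.22, -0.06, -0.02]]
```

apply_moves(increments=[[[0.15,0.25,0],[0,0,0],9.5],[[0,0,0],[0,0,0],6],[[0,0,0],[0,0,0],4.0],[[0,0,0],[0,0,0],4.0],[[0,0,0],[0,0,0],4.0]])

```text
t: 11.65
eef_pos: [467.0, -141.0, 42.7]
tcp_rot: [-1.568, -0.001, 0.229]
ft_force: [0.1, 0.2, 0.9]
opening: 0.632
```

apply_moves(increments=[[[0,0,0],[0,0,0],4.0],[[0,0,0],[0,0,0],4.0],[[0,0,0],[0,0,0],4.0],[[0,-1.5,0],[0,0,0],4.0],[[0,-2.5,0],[0,0,0],4.0]])

```text
t: 12.28
eef_pos: [466.3, -140.8, 83.4]
tcp_rot: [-1.566, 0.002, 0.229]
ft_force: [-0.1, -0.7, -0.4]
opening: 0.522
```

apply_moves(increments=[[[0,-3,0],[0,0,0],4.0],[[0,-3,0],[0,0,0],4.0],[[0,-1,0],[0,0,0],4.0],[[0,0,0],[0,0,0],4.0],[[0,0,0],[0,0,0],4.0]])

```text
t: 12.9
eef_pos: [466.3, -141.0, 158.7]
tcp_rot: [-1.568, -0.001, 0.229]
ft_force: [0.0, 0.2, -1.6]
opening: 0.522
```

```bash
python3 plan.py "633.2 225.4 140 13 10"; python3 - <<'E'
from h import *
np.set_printoptions(precision=1,suppress=True)
s=readout.state();c=read_camera("wrist"); save(c,"w2")
for b in blobs(c,"blue",(0,0,640,480),150): print(b[0],b[1],wpix(c,s,*b[1],s["eef_pos"][2]+28))
for b in blobs(c,"yellow",(0,0,640,480),150): print(b[0],b[1],wpix(c,s,*b[1],36))
E
```

```text
t 12.90 pos [ 466.3 -141.   158.7] rpy deg [-8.984e+01 -6.000e-02  1.312e+01] F [ 0.   0.2 -1.6] op 0.522 q [-0.43  0.37  1.95  0.    0.82 -2.23]
[[2.46, 0.2, 3.19], [-0.02, 0.01, 0.01]]
[[2.46, 0.2, 3.19], [-0.02, 0.01, 0.01]]
[[2.46, 0.2, 3.19], [-0.02, 0.01, 0.01]]
[[2.46, 0.2, 3.19], [-0.02, 0.01, 0.01]]
[[2.45, 0.19, 3.19], [-0.02, 0.01, 0.01]]
[[2.45, 0.19, 3.19], [-0.02, 0.01, 0.01]]
[[2.45, 0.19, 3.19], [-0.02, 0.01, 0.01]]
[[2.45, 0.19, 3.19], [-0.02, 0.01, 0.01]]
[[2.45, 0.19, 3.19], [-0.02, 0.01, 0.01]]
[[2.45, 0.19, 3.19], [-0.02, 0.01, 0.01]]
1347 [323.2 300.7] [ 457.6 -143.2  186.7]
1401 [323.9 314.8] [ 464.1 -141.4  186.7]
322 [325.5 182.9] [ 427.2 -148.    36. ]
```

View pics/w2.png

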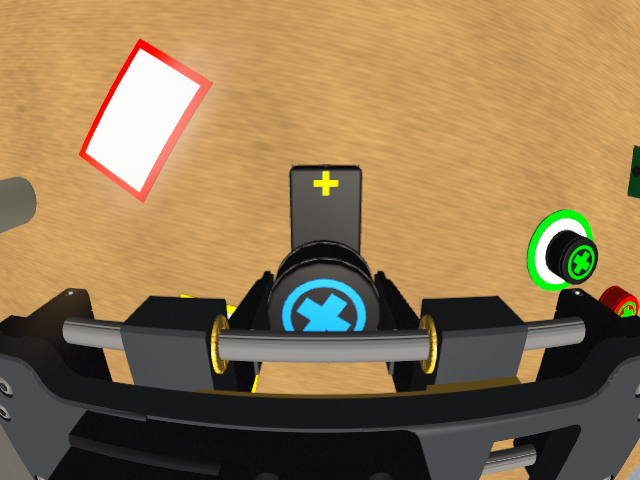

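The blue cap is held, with its print centred at about (323,310). The yellow cover did not move.

apply_moves(increments=[[[1.5,0.2,2.0],[0,0,0],4.0],[[2.8,0.2,3.6],[0,0,0],4.0],[[2.8,0.2,3.6],[0,0,0],4.0],[[2.8,0.2,3.6],[0,0,0],4.0],[[2.8,0.2,3.6],[0,0,0],4.0]])

```text
t: 13.58
eef_pos: [553.5, 50.6, 143.9]
tcp_rot: [-1.565, 0.007, 0.223]
ft_force: [0.5, 0.4, -0.2]
opening: 0.518
```

apply_moves(increments=[[[2.8,0.2,3.6],[0,0,0],4.0],[[2.8,0.2,3.6],[0,0,0],4.0],[[2.2,0.2,2.9],[0,0,0],4.0],[[1.5,0.2,2.0],[0,0,0],4.0],[[0.5,0,0.7],[0,0,0],4.0]])

```text
t: 14.2
eef_pos: [620.9, 204.5, 128.4]
tcp_rot: [-1.564, 0.016, 0.226]
ft_force: [-0.1, 0.3, -0.7]
opening: 0.522
```

```bash
python3 plan.py "633.2 225.4 60 13 4"
```

```text
t 14.20 pos [620.9 204.5 128.4] rpy deg [-89.63   0.94  12.96] F [-0.1  0.3 -0.7] op 0.522 q [ 0.21  0.63  1.56  0.01  0.97 -1.59]
[[0.44, 1.7, 0.43], [-0.09, -0.01, -0.23]]
[[0.44, 1.71, 0.43], [-0.09, -0.01, -0.23]]
[[0.43, 1.71, 0.44], [-0.09, -0.01, -0.23]]
[[0.42, 1.71, 0.44], [-0.09, -0.01, -0.23]]
```

apply_moves(increments=[[[0.8,1.0,0.8],[-0.3,0,-0.4],4.0],[[0.8,2.0,0.8],[0,0,-0.4],4.0],[[0,2,0],[0,0,0],4.0],[[0,2,0],[0,0,0],4.0],[[0,0,0],[0,0,0],4.0]])

```text
t: 14.82
eef_pos: [631.8, 222.8, 50.3]
tcp_rot: [-1.57, 0.006, 0.224]
ft_force: [-0.2, -0.6, -0.0]
opening: 0.523
```

```bash
python3 plan.py "633.2 225.4 12 13 4"
```

```text
t 14.82 pos [631.8 222.8  50.3] rpy deg [-89.97   0.33  12.85] F [-0.2 -0.6 -0. ] op 0.523 q [ 0.24  0.74  1.58  0.    0.84 -1.56]
[[0.05, 0.96, 0.06], [-0.01, -0.04, -0.08]]
[[0.05, 0.96, 0.06], [-0.01, -0.04, -0.08]]
[[0.05, 0.96, 0.06], [-0.01, -0.04, -0.08]]
[[0.05, 0.96, 0.06], [-0.01, -0.04, -0.08]]
```

apply_moves(increments=[[[0.2,1.2,0.25],[0,0,-0.3],4.0],[[0,1.2,0],[0,0,0],4.0],[[0,0.8,0],[0,0,0],4.0],[[0,0.3,0],[0,0,0],4.0],[[0,0,0],[0,0,0],4.0]])

```text
t: 15.45
eef_pos: [633.9, 225.6, 13.6]
tcp_rot: [-1.57, -0.001, 0.224]
ft_force: [0.4, 0.1, -0.1]
opening: 0.519
```

```bash
python3 plan.py "633.2 225.4 10.8 13 2"
```

```text
t 15.45 pos [633.9 225.6  13.6] rpy deg [-8.997e+01 -8.000e-02  1.281e+01] F [ 0.4  0.1 -0.1] op 0.519 q [ 0.24  0.79  1.59  0.    0.77 -1.55]
[[-0.04, 0.14, -0.0], [-0.01, -0.09, 0.04]]
[[-0.04, 0.14, -0.0], [-0.01, -0.09, 0.04]]
```

apply_moves(increments=[[[-0.05,0.25,0],[0,0,0],4.0],[[0,0,0],[0,0,0],4.0],[[0,0,0],[0,0,0],5.5],[[0,0,0],[0,0,0],8],[[0,0,0],[0,0,0],9.5]])

```text
t: 16.08
eef_pos: [634.0, 225.7, 12.2]
tcp_rot: [-1.57, -0.003, 0.224]
ft_force: [0.7, 0.1, 0.7]
opening: 0.735
```

apply_moves(increments=[[[0,0,0],[0,0,0],9.5],[[0,0,0],[0,0,0],9.5],[[0,-2,0],[0,0,0],9.5],[[0,-4,0],[0,0,0],9.5],[[0,-4,0],[0,0,0],9.5]])

```text
t: 16.7
eef_pos: [632.7, 225.3, 114.7]
tcp_rot: [-1.57, 0.001, 0.224]
ft_force: [0.5, -0.5, 1.0]
opening: 0.999
```

```bash
python3 plan.py "428.3 340.1 95 4 8"; python3 wl.py "blue 38 200"
```

```text
t 16.70 pos [632.7 225.3 114.7] rpy deg [-8.997e+01  6.000e-02  1.281e+01] F [ 0.5 -0.5  1. ] op 0.999 q [ 0.24  0.66  1.53  0.    0.95 -1.55]
[[-2.17, 0.25, 1.97], [-0.0, 1.1, -0.01]]
[[-2.21, 0.25, 1.92], [-0.0, 1.1, -0.01]]
[[-2.25, 0.25, 1.88], [-0.0, 1.1, -0.01]]
[[-2.28, 0.25, 1.84], [-0.0, 1.1, -0.01]]
[[-2.32, 0.25, 1.79], [-0.0, 1.1, -0.01]]
[[-2.35, 0.25, 1.75], [-0.0, 1.1, -0.01]]
[[-2.38, 0.25, 1.7], [-0.0, 1.1, -0.01]]
[[-2.42, 0.25, 1.66], [-0.0, 1.1, -0.01]]
blue 2931 [320.6 237.8] [625.8 221.8  38. ]
blue 1721 [323.4 250.5] [634.4 225.7  38. ]
```

The blue cap is centred at (634.4,225.7). Next is the red cover.

apply_moves(increments=[[[-2.2,0.2,2.0],[0,1.1,0],9.5],[[-3.0,0.2,2.5],[0,1.5,0],9.5],[[-3.0,0.2,2.5],[0,1.5,0],9.5],[[-3.0,0.2,2.4],[0,1.5,0],9.5],[[-3.0,0.2,2.2],[0,1.5,0],9.5]])

```text
t: 17.38
eef_pos: [474.0, 317.3, 117.4]
tcp_rot: [-1.566, -0.018, 0.092]
ft_force: [-0.9, -0.2, -0.7]
opening: 1.001
```

apply_moves(increments=[[[-3.0,0.2,2.2],[0,1.4,0],9.5],[[-1.2,0.2,0.8],[0,0.3,0],9.5],[[0,0,0],[0,0,0],9.5],[[0,0,0],[0,0,0],9.5],[[0,0,0],[0,0,0],9.5]])

```text
t: 18.0
eef_pos: [429.4, 345.0, 116.3]
tcp_rot: [-1.564, -0.023, 0.064]
ft_force: [-0.2, 0.2, 1.0]
opening: 1.0
```

```bash
python3 wl.py "red 36 150"; python3 plan.py "428.3 340.1 9 4 6"
python3 - <<'E'
from h import *
c=read_camera("top")
for b in blobs(c,"red",(140,245,184,305)): print(b[0],b[1],pix(c,*b[1],36))
E
```

```text
red 225 [127.9  87.6] [321. 198.  36.]
red 237 [492.  171.1] [367.1 463.4  36. ]
red 442 [313.3 187. ] [389.4 336.1  36. ]
red 177 [513.1 262.6] [435.9 496.1  36. ]
red 1475 [180.2 277.5] [463.  238.3  36. ]
red 349 [314.1 290. ] [465.2 341.   36. ]
red 256 [172.7 296.8] [480.3 230.3  36. ]
t 18.05 pos [429.4 345.  116.3] rpy deg [-89.59  -1.3    3.64] F [-0.3  0.  -0.1] op 0.999 q [ 0.56  0.5   1.86 -0.01  0.76 -1.07]
[[-0.06, 1.79, -0.09], [-0.07, -0.06, 0.22]]
[[-0.06, 1.79, -0.09], [-0.07, -0.06, 0.22]]
[[-0.05, 1.79, -0.09], [-0.07, -0.06, 0.22]]
[[-0.04, 1.79, -0.09], [-0.07, -0.06, 0.22]]
[[-0.04, 1.79, -0.08], [-0.07, -0.06, 0.22]]
[[-0.03, 1.79, -0.08], [-0.07, -0.06, 0.22]]
45 [159.06666667 292.46666667] [389.95575577 337.23499718  36.        ]
```

apply_moves(increments=[[[-0.1,1.5,-0.5],[-0.4,-0.2,0.7],9.5],[[0,2.0,0],[0,0,0.6],9.5],[[0,2,0],[0,0,0],9.5],[[0,2,0],[0,0,0],9.5],[[0,0,0],[0,0,0],9.5]])

```text
t: 18.73
eef_pos: [428.7, 338.2, 33.5]
tcp_rot: [-1.573, 0.006, 0.066]
ft_force: [-0.5, 0.2, 0.2]
opening: 1.0
```

```bash
python3 plan.py "428 339.5 9 3.9 3"
```

```text
t 18.73 pos [428.7 338.2  33.5] rpy deg [-90.14   0.37   3.77] F [-0.5  0.2  0.2] op 1.000 q [ 0.55  0.63  1.91  0.    0.61 -1.09]
[[-0.02, 0.82, 0.05], [0.05, -0.04, -0.12]]
[[-0.02, 0.82, 0.05], [0.05, -0.04, -0.12]]
[[-0.02, 0.82, 0.05], [0.05, -0.04, -0.12]]
```

apply_moves(increments=[[[0,1.2,0.15],[0.1,-0.1,-0.4],9.5],[[0,1.0,0],[0,0,0],9.5],[[0,0.3,0],[0,0,0],9.5],[[0,0,0],[0,0,0],7.5],[[0,0,0],[0,0,0],5.0]])

```text
t: 19.35
eef_pos: [428.9, 340.0, 7.3]
tcp_rot: [-1.571, -0.002, 0.068]
ft_force: [-0.5, 0.5, 1.3]
opening: 0.841
```

apply_moves(increments=[[[0,0,0],[0,0,0],5.0],[[0,0,0],[0,0,0],5.0],[[0,0,0],[0,0,0],5.0],[[0,0,0],[0,0,0],5.0],[[0,0,0],[0,0,0],5.0]])

```text
t: 19.98
eef_pos: [429.2, 340.1, 7.9]
tcp_rot: [-1.57, -0.003, 0.068]
ft_force: [-0.4, 0.9, -1.1]
opening: 0.609
```

apply_moves(increments=[[[0,-1,0],[0,0,0],5.0],[[0,-2.5,0],[0,0,0],5.0],[[0,-4,0],[0,0,0],5.0],[[0,-4,0],[0,0,0],5.0],[[0,-3,0],[0,0,0],5.0]])

```text
t: 20.6
eef_pos: [427.8, 339.4, 157.6]
tcp_rot: [-1.572, 0.001, 0.068]
ft_force: [0.2, -1.1, -1.0]
opening: 0.609
```

```bash
python3 wl.py "red 176 150"; python3 plan.py "408.3 -332.3 150 -22 20"
```

```text
red 160 [249.6  79. ] [329.3 302.5 176. ]
red 1150 [323.5 229.9] [390.7 336.9 176. ]
red 1381 [207.8 269.8] [412.7 286.1 176. ]
red 585 [323.5 383.6] [470.5 342.4 176. ]
t 20.65 pos [429.  340.2 161.1] rpy deg [-89.95  -0.2    3.88] F [-0.2  1.2  3.5] op 0.609 q [ 0.55  0.44  1.81 -0.    0.88 -1.09]
[[-0.33, 0.05, -3.35], [-0.0, 1.29, 0.01]]
[[-0.26, 0.05, -3.35], [-0.0, 1.29, 0.01]]
[[-0.18, 0.05, -3.36], [-0.0, 1.29, 0.01]]
[[-0.1, 0.05, -3.36], [-0.0, 1.29, 0.01]]
[[-0.03, 0.05, -3.36], [-0.0, 1.29, 0.01]]
[[0.05, 0.05, -3.36], [-0.0, 1.29, 0.01]]
[[0.12, 0.05, -3.36], [-0.0, 1.29, 0.01]]
[[0.2, 0.05, -3.36], [-0.0, 1.29, 0.01]]
[[0.28, 0.05, -3.35], [-0.0, 1.29, 0.01]]
[[0.35, 0.05, -3.35], [-0.0, 1.29, 0.01]]
[[0.43, 0.05, -3.34], [-0.0, 1.29, 0.01]]
[[0.5, 0.05, -3.33], [-0.0, 1.29, 0.01]]
[[0.58, 0.05, -3.31], [-0.0, 1.29, 0.01]]
[[0.65, 0.05, -3.3], [-0.0, 1.29, 0.01]]
[[0.73, 0.05, -3.28], [-0.0, 1.29, 0.01]]
[[0.8, 0.05, -3.27], [-0.0, 1.29, 0.01]]
[[0.87, 0.05, -3.25], [-0.0, 1.29, 0.01]]
[[0.95, 0.06, -3.23], [-0.0, 1.29, 0.01]]
[[1.02, 0.06, -3.21], [-0.0, 1.29, 0.01]]
[[1.09, 0.06, -3.18], [-0.0, 1.29, 0.01]]
```

Opening is 57.9 mm, so the red cover is held. I'll carry it round in an arc.

```bash
python3 plan.py "465 0 155 -9 8" "408.3 -332.3 150 -22 8"
```

```text
t 20.65 pos [429.  340.2 161.1] rpy deg [-89.95  -0.2    3.88] F [-0.2  1.2  3.5] op 0.609 q [ 0.55  0.44  1.81 -0.    0.88 -1.09]
[[0.16, 0.07, -4.27], [-0.01, 1.61, 0.02]]
[[0.28, 0.07, -4.27], [-0.01, 1.61, 0.02]]
[[0.4, 0.07, -4.26], [-0.01, 1.61, 0.02]]
[[0.52, 0.07, -4.24], [-0.01, 1.61, 0.02]]
[[0.64, 0.07, -4.23], [-0.01, 1.61, 0.02]]
[[0.76, 0.08, -4.21], [-0.01, 1.61, 0.02]]
[[0.88, 0.08, -4.19], [-0.01, 1.61, 0.02]]
[[0.99, 0.08, -4.16], [-0.01, 1.61, 0.02]]
[[-0.05, 0.06, -4.21], [0.0, 1.62, -0.0]]
[[0.07, 0.06, -4.21], [0.0, 1.62, -0.0]]
[[0.19, 0.06, -4.21], [0.0, 1.62, -0.0]]
[[0.31, 0.06, -4.2], [0.0, 1.62, -0.0]]
[[0.43, 0.06, -4.19], [0.0, 1.62, -0.0]]
[[0.55, 0.06, -4.18], [0.0, 1.62, -0.0]]
[[0.66, 0.06, -4.16], [0.0, 1.62, -0.0]]
[[0.78, 0.06, -4.14], [0.0, 1.62, -0.0]]
```

apply_moves(increments=[[[0.15,0,-2.5],[0,1.0,0],5.0],[[0.3,0.1,-4.2],[0,1.6,0],5.0],[[0.4,0.1,-4.2],[0,1.6,0],5.0],[[0.5,0.1,-4.2],[0,1.6,0],5.0],[[0.6,0.1,-4.2],[0,1.6,0],5.0]])

```text
t: 21.28
eef_pos: [451.6, 144.5, 159.8]
tcp_rot: [-1.567, -0.008, -0.06]
ft_force: [-0.0, -0.7, -0.6]
opening: 0.608
```

apply_moves(increments=[[[0.7,0.1,-4.2],[0,1.6,0],5.0],[[0.8,0.1,-4.2],[0,1.6,0],5.0],[[0.9,0.1,-4.2],[0,1.6,0],5.0],[[0,0.1,-4.2],[0,1.6,0],5.0],[[0,0.1,-4.2],[0,1.6,0],5.0]])

```text
t: 21.9
eef_pos: [450.4, -73.1, 155.5]
tcp_rot: [-1.565, -0.011, -0.204]
ft_force: [0.8, 0.4, -0.7]
opening: 0.606
```

```bash
python3 plan.py "408.3 -332.3 130 -22 7"
```

```text
t 21.90 pos [450.4 -73.1 155.5] rpy deg [-89.68  -0.6  -11.71] F [ 0.8  0.4 -0.7] op 0.606 q [-0.31  0.33  2.03  0.01  0.76 -1.68]
[[0.16, 0.35, -3.75], [-0.05, 1.47, 0.08]]
[[0.26, 0.35, -3.74], [-0.05, 1.47, 0.08]]
[[0.35, 0.35, -3.74], [-0.05, 1.47, 0.08]]
[[0.45, 0.35, -3.73], [-0.05, 1.47, 0.08]]
[[0.54, 0.36, -3.71], [-0.05, 1.47, 0.08]]
[[0.64, 0.36, -3.7], [-0.05, 1.47, 0.08]]
[[0.73, 0.36, -3.68], [-0.05, 1.47, 0.08]]
```

apply_moves(increments=[[[0.2,0.3,-3.7],[0,1.5,0],5.0],[[0.3,0.3,-3.7],[0,1.5,0],5.0],[[0.4,0.3,-3.7],[0,1.5,0],5.0],[[0.5,0.3,-3.7],[0,1.5,0.2],5.0],[[0.6,0.3,-3.7],[0,1.5,0.2],5.0]])

```text
t: 22.52
eef_pos: [420.4, -263.5, 140.9]
tcp_rot: [-1.564, -0.005, -0.341]
ft_force: [-0.2, -0.2, -0.2]
opening: 0.607
```

apply_moves(increments=[[[0.6,0.3,-3.0],[0,1.5,0.2],5.0],[[0.3,0,-1.5],[0,0.5,0],5.0],[[0,0,0],[0,0,0],5.0],[[0,0,0],[0,0,0],5.0],[[0,0,0],[0,0,0],5.0]])

```text
t: 23.15
eef_pos: [412.5, -309.8, 138.3]
tcp_rot: [-1.564, -0.001, -0.378]
ft_force: [-0.4, -0.1, -0.5]
opening: 0.608
```

```bash
python3 plan.py "408.3 -332.3 30 -22 5"; python3 - <<'E'
from h import *
s=readout.state();c=read_camera("wrist"); save(c,"w3")
E
```

```text
t 23.15 pos [ 412.5 -309.8  138.3] rpy deg [-8.961e+01 -6.000e-02 -2.163e+01] F [-0.4 -0.1 -0.5] op 0.608 q [-0.78  0.44  1.91  0.01  0.8  -1.98]
[[0.08, 2.16, -0.46], [-0.08, 0.07, 0.01]]
[[0.09, 2.16, -0.46], [-0.08, 0.07, 0.01]]
[[0.09, 2.16, -0.46], [-0.08, 0.07, 0.01]]
[[0.09, 2.16, -0.45], [-0.08, 0.07, 0.01]]
[[0.09, 2.16, -0.45], [-0.08, 0.07, 0.01]]
```

View pics/w3.png

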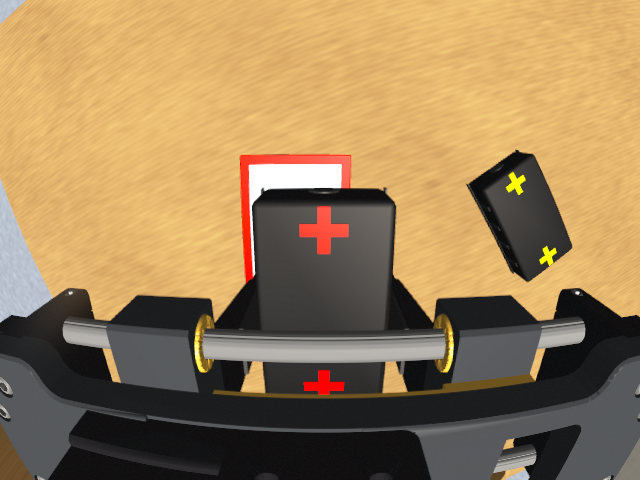

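The red cover hangs straight in the grip, with its pluses at (324,230) and (324,383). The red plate is below and to the left.

apply_moves(increments=[[[0.25,1.5,-1.2],[-0.4,0.4,0],5.0],[[0.25,2.5,-1.1],[0,0,0],5.0],[[0,2.5,0],[0,0,0],5.0],[[0,2,0],[0,0,0],5.0],[[0,0,0],[0,0,0],5.0]])

```text
t: 23.82
eef_pos: [408.5, -334.6, 47.6]
tcp_rot: [-1.572, -0.001, -0.384]
ft_force: [0.1, 0.3, -0.9]
opening: 0.609
```

```bash
python3 plan.py "409 -332.6 13 -22 3"; python3 - <<'E'
from h import *
for n,B in(("top",(395,240,485,340)),("side",(245,335,350,420))):
    c=read_camera(n); print([ (b[0],b[1].round(1),pix(c,*b[1],4).round(1)) for b in blobs(c,"red",B)])
E
```

```text
t 23.82 pos [ 408.5 -334.6   47.6] rpy deg [-9.009e+01 -5.000e-02 -2.197e+01] F [ 0.1  0.3 -0.9] op 0.609 q [-0.81  0.59  1.95 -0.    0.6  -2.  ]
[[-0.01, 1.15, 0.07], [0.03, 0.01, 0.02]]
[[-0.01, 1.15, 0.07], [0.03, 0.01, 0.02]]
[[-0.01, 1.15, 0.07], [0.03, 0.01, 0.02]]
[(np.int32(11), array([440.5, 261.5]), array([ 476.9, -332.1,    4. ]))]
[(np.int32(20), array([266.8, 359.4]), array([ 360.5, -279.7,    4. ])), (np.int32(537), array([302.7, 385.7]), array([ 418.6, -354.4,    4. ]))]
```

apply_moves(increments=[[[0,1.2,0.2],[0,0,0],5.0],[[0,1.2,0],[0,0,0],5.0],[[0,0.7,0],[0,0,0],5.0],[[0,0.2,0],[0,0,0],5.0],[[0,0,0],[0,0,0],5.0]])

```text
t: 24.55
eef_pos: [410.6, -333.7, 15.2]
tcp_rot: [-1.574, -0.005, -0.383]
ft_force: [0.6, -0.2, -0.9]
opening: 0.607
```

```bash
python3 plan.py "409 -332.6 12 -22 1"
```

```text
t 24.55 pos [ 410.6 -333.7   15.2] rpy deg [-90.21  -0.31 -21.95] F [ 0.6 -0.2 -0.9] op 0.607 q [-0.81  0.65  1.97 -0.    0.52 -1.99]
[[-0.19, 0.32, 0.04], [0.21, 0.05, 0.31]]
```

apply_moves(increments=[[[-0.2,0.3,0.05],[0.2,0,0.3],5.0],[[0,0,0],[0,0,0],5.0],[[0,0,0],[0,0,0],6.5],[[0,0,0],[0,0,0],8],[[0,0,0],[0,0,0],9.5]])

```text
t: 25.18
eef_pos: [409.1, -332.8, 12.8]
tcp_rot: [-1.571, -0.001, -0.383]
ft_force: [0.1, -0.5, 0.7]
opening: 0.844
```

apply_moves(increments=[[[0,0,0],[0,0,0],9.5],[[0,0,0],[0,0,0],9.5],[[0,0,0],[0,0,0],9.5],[[0,-4,0],[0,0,0],9.5],[[0,-5,0],[0,0,0],9.5]])

```text
t: 25.8
eef_pos: [408.0, -331.7, 101.8]
tcp_rot: [-1.569, 0.005, -0.383]
ft_force: [-0.2, 0.0, -0.6]
opening: 1.003
```

```bash
python3 plan.py "465 -138.4 110 13.2 6"; python3 wl.py "red 40 150"
```

```text
t 25.80 pos [ 408.  -331.7  101.8] rpy deg [-89.87   0.28 -21.96] F [-0.2  0.  -0.6] op 1.003 q [-0.81  0.5   1.91  0.    0.73 -2.  ]
[[-0.32, -0.13, 3.34], [-0.04, -5.86, -0.04]]
[[0.02, -0.13, 3.36], [-0.04, -5.86, -0.04]]
[[0.36, -0.13, 3.34], [-0.04, -5.86, -0.04]]
[[0.7, -0.13, 3.29], [-0.04, -5.86, -0.04]]
[[1.03, -0.13, 3.2], [-0.04, -5.86, -0.04]]
[[1.35, -0.14, 3.07], [-0.04, -5.86, -0.04]]
red 4480 [320.9 216.5] [ 383.4 -323.5   40. ]
red 533 [322.6 197.5] [ 372.3 -317.9   40. ]
red 520 [322.7 308.6] [ 444.  -346.7   40. ]
```

The red cover measures centre (408.2,-332.3) and yaw -21.9°, which matches the plate. Now the yellow cover.

apply_moves(increments=[[[-0.3,-0.3,2.5],[0,-4.5,0],9.5],[[0,-0.2,3.4],[0,-6,0],9.5],[[0.4,-0.1,3.4],[0,-6,0],9.5],[[0.7,-0.1,3.3],[0,-6,0],9.5],[[1.0,0,3.2],[0,-6,0],9.5]])

```text
t: 26.48
eef_pos: [457.6, -177.7, 116.4]
tcp_rot: [-1.577, -0.006, 0.126]
ft_force: [0.7, 0.1, 0.4]
opening: 1.003
```

apply_moves(increments=[[[1.3,0,2.6],[0,-5,0],9.5],[[0,0,0],[0,0,0],9.5],[[0,0,0],[0,0,0],9.5],[[0,0,0],[0,0,0],9.5],[[0,0,0],[0,0,0],9.5]])

```text
t: 27.1
eef_pos: [467.3, -149.5, 116.0]
tcp_rot: [-1.578, -0.005, 0.215]
ft_force: [0.7, 0.2, 1.1]
opening: 1.0
```

```bash
python3 wl.py "yellow 36 150"; python3 plan.py "465 -138.4 35 13.2 4"
```

```text
yellow 410 [338.9 191.4] [ 427.3 -148.    36. ]
yellow 348 [339.2 294.3] [ 501.3 -130.6   36. ]
yellow 311 [262.8 379.3] [ 593.  -174.6   36. ]
t 27.15 pos [ 467.3 -149.4  116. ] rpy deg [-90.42  -0.29  12.32] F [ 0.  -0.3 -0.2] op 1.000 q [-0.44  0.44  1.99 -0.    0.7  -2.23]
[[-0.01, 2.02, 0.3], [0.1, -0.22, 0.07]]
[[-0.0, 2.02, 0.29], [0.1, -0.22, 0.07]]
[[-0.0, 2.02, 0.29], [0.1, -0.22, 0.07]]
[[0.0, 2.02, 0.29], [0.1, -0.22, 0.07]]
```

apply_moves(increments=[[[0,1.5,0.6],[0.4,-0.9,0.3],9.5],[[0,2.2,0.5],[0,0,0],9.5],[[0,2.2,0],[0,0,0],9.5],[[0,2.2,0],[0,0,0],9.5],[[0,0,0],[0,0,0],9.5]])

```text
t: 27.78
eef_pos: [463.5, -137.9, 29.5]
tcp_rot: [-1.569, 0.003, 0.232]
ft_force: [-0.7, 0.4, 0.8]
opening: 0.995
```

```bash
python3 plan.py "464.8 -138.9 8 13.2 3"
```

```text
t 27.77 pos [ 463.5 -137.9   29.5] rpy deg [-89.88   0.15  13.29] F [-0.7  0.4  0.8] op 0.995 q [-0.43  0.59  2.07  0.    0.49 -2.23]
[[0.03, 0.72, -0.04], [-0.04, 0.03, -0.05]]
[[0.03, 0.72, -0.04], [-0.04, 0.03, -0.05]]
[[0.03, 0.72, -0.04], [-0.04, 0.03, -0.05]]
```

apply_moves(increments=[[[0.1,1.0,-0.1],[0,0,-0.1],9.5],[[0,0.8,0],[0,0,0],9.5],[[0,0.3,0],[0,0,0],9.5],[[0,0,0],[0,0,0],7.5],[[0,0,0],[0,0,0],5.0]])

```text
t: 28.4
eef_pos: [465.3, -138.8, 8.3]
tcp_rot: [-1.57, -0.001, 0.232]
ft_force: [-0.1, -0.9, -0.7]
opening: 0.842
```

apply_moves(increments=[[[0,0,0],[0,0,0],5.0],[[0,0,0],[0,0,0],5.0],[[0,0,0],[0,0,0],5.0],[[0,0,0],[0,0,0],5.0],[[0,0,0],[0,0,0],5.0]])

```text
t: 29.02
eef_pos: [465.5, -138.9, 8.7]
tcp_rot: [-1.57, -0.001, 0.232]
ft_force: [0.5, -0.4, -1.0]
opening: 0.611
```

apply_moves(increments=[[[0,-1,0],[0,0,0],5.0],[[0,-2.5,0],[0,0,0],5.0],[[0,-3.5,0],[0,0,0],5.0],[[0,-2,0],[0,0,0],5.0],[[0,0,0],[0,0,0],5.0]])

```text
t: 29.65
eef_pos: [465.0, -138.8, 103.2]
tcp_rot: [-1.57, -0.001, 0.232]
ft_force: [-0.2, 0.1, -2.1]
opening: 0.605
```

```bash
python3 plan.py "636.3 -217.4 100 0.8 6"
```

```text
t 29.65 pos [ 465.  -138.8  103.2] rpy deg [-8.996e+01 -6.000e-02  1.331e+01] F [-0.2  0.1 -2.1] op 0.605 q [-0.43  0.46  2.01  0.    0.67 -2.23]
[[2.48, 0.06, -1.93], [-0.01, 2.08, 0.01]]
[[2.54, 0.05, -1.84], [-0.01, 2.08, 0.01]]
[[2.61, 0.05, -1.75], [-0.01, 2.08, 0.01]]
[[2.67, 0.05, -1.65], [-0.01, 2.08, 0.01]]
[[2.73, 0.05, -1.55], [-0.01, 2.08, 0.01]]
[[2.79, 0.05, -1.45], [-0.01, 2.08, 0.01]]
```

apply_moves(increments=[[[2.0,0,-1.5],[0,1.6,0],5.0],[[2.5,0,-1.9],[0,2.1,0],5.0],[[2.6,0,-1.8],[0,2.1,0],5.0],[[2.6,0,-1.7],[0,2.1,0],5.0],[[2.7,0,-1.5],[0,2.1,0],5.0]])

```text
t: 30.28
eef_pos: [601.8, -202.1, 99.4]
tcp_rot: [-1.567, 0.004, 0.052]
ft_force: [-0.8, 0.9, -1.5]
opening: 0.608
```

apply_moves(increments=[[[2.7,0,-1.4],[0,2.1,0],5.0],[[0.5,0,-0.3],[0,0,0],5.0],[[0,0,0],[0,0,0],5.0],[[0,0,0],[0,0,0],5.0],[[0,0,0],[0,0,0],5.0]])

```text
t: 30.9
eef_pos: [633.2, -217.1, 94.9]
tcp_rot: [-1.564, 0.01, 0.016]
ft_force: [0.5, 0.1, -1.1]
opening: 0.609
```

```bash
python3 plan.py "636.6 -217.4 35 0.8 4"
```

```text
t 30.90 pos [ 633.2 -217.1   94.9] rpy deg [-89.64   0.59   0.91] F [ 0.5  0.1 -1.1] op 0.609 q [-0.43  0.68  1.54  0.    0.93 -2.02]
[[0.1, 1.5, -0.02], [-0.09, 0.03, -0.15]]
[[0.1, 1.5, -0.02], [-0.09, 0.03, -0.15]]
[[0.09, 1.5, -0.01], [-0.09, 0.03, -0.15]]
[[0.09, 1.5, -0.01], [-0.09, 0.03, -0.15]]
```

apply_moves(increments=[[[0.3,1.5,0],[-0.3,0,-0.5],5.0],[[0,1.8,0],[0,0,0],5.0],[[0,1.8,0],[0,0,0],5.0],[[0,1.5,0],[0,0,0],5.0],[[0,0.3,0],[0,0,0],5.0]])

```text
t: 31.52
eef_pos: [635.1, -216.5, 22.9]
tcp_rot: [-1.57, 0.001, 0.016]
ft_force: [-0.2, 0.3, -1.7]
opening: 0.605
```

```bash
python3 plan.py "636.6 -217.4 13 0.8 2"
```

```text
t 31.52 pos [ 635.1 -216.5   22.9] rpy deg [-8.994e+01  8.000e-02  9.400e-01] F [-0.2  0.3 -1.7] op 0.605 q [-0.43  0.77  1.59  0.    0.78 -2.01]
[[0.07, 0.5, -0.05], [-0.03, 0.07, -0.04]]
[[0.07, 0.5, -0.05], [-0.03, 0.07, -0.04]]
```

apply_moves(increments=[[[0.1,0.5,-0.1],[0,0.1,-0.1],5.0],[[0,0.35,0],[0,0,0],5.0],[[0,0,0],[0,0,0],5.0],[[0,0,0],[0,0,0],5.0],[[0,0,0],[0,0,0],5.0]])

```text
t: 32.15
eef_pos: [636.9, -217.8, 14.9]
tcp_rot: [-1.57, -0.002, 0.014]
ft_force: [-0.4, 0.7, -0.8]
opening: 0.609
```

```bash
python3 plan.py "636.6 -217.4 12.7 0.8 1"
```

```text
t 32.15 pos [ 636.9 -217.8   14.9] rpy deg [-89.98  -0.11   0.83] F [-0.4  0.7 -0.8] op 0.609 q [-0.43  0.78  1.59  0.    0.77 -2.01]
[[-0.03, 0.22, 0.04], [-0.02, 0.03, 0.11]]
```

apply_moves(increments=[[[0,0.25,0.05],[0,0,0.1],5.0],[[0,0,0],[0,0,0],5.0],[[0,0,0],[0,0,0],6.5],[[0,0,0],[0,0,0],8],[[0,0,0],[0,0,0],9.5]])

```text
t: 32.78
eef_pos: [637.2, -217.4, 12.9]
tcp_rot: [-1.571, -0.001, 0.015]
ft_force: [0.6, -0.4, 0.5]
opening: 0.835
```

apply_moves(increments=[[[0,0,0],[0,0,0],9.5],[[0,0,0],[0,0,0],9.5],[[0,0,0],[0,0,0],9.5],[[0,-4,0],[0,0,0],9.5],[[0,-5,0],[0,0,0],9.5]])

```text
t: 33.4
eef_pos: [635.5, -216.8, 100.8]
tcp_rot: [-1.568, 0.006, 0.014]
ft_force: [0.1, 1.2, -0.0]
opening: 0.999
```

```bash
python3 wl.py "yellow 40 150"
```

```text
yellow 4910 [321.4 218. ] [ 610.3 -218.2   40. ]
yellow 542 [322.4 199.3] [ 598.2 -217.8   40. ]
yellow 548 [322.3 311. ] [ 675.8 -216.7   40. ]
```

apply_moves(increments=[[[-2,-4,1],[0,0,0],9.5],[[-5,-2,3],[0,0,0],9.5],[[-5,0,4],[0,0,0],9.5],[[-5,0,4],[0,0,0],9.5],[[-1,0,2],[0,0,0],9.5]])

```text
t: 34.08
eef_pos: [453.7, -79.9, 170.0]
tcp_rot: [-1.574, -0.008, 0.013]
ft_force: [0.5, 0.6, -1.1]
opening: 0.998
```

apply_moves(increments=[[[0,0,0],[0,0,0],9.5],[[0,0,0],[0,0,0],9.5],[[0,0,0],[0,0,0],9.5],[[0,0,0],[0,0,0],9.5],[[0,0,0],[0,0,0],9.5]])

```text
t: 34.7
eef_pos: [457.1, -81.5, 169.9]
tcp_rot: [-1.575, -0.01, 0.013]
ft_force: [1.2, -0.4, -0.8]
opening: 1.002
```

```bash
python3 - <<'E'
from h import *
np.set_printoptions(precision=1,suppress=True)
T=dict(py=(365,160,425,235),pr=(405,245,475,330),pg=(230,245,282,300),pb=(190,165,240,220))
S=dict(py=(345,275,425,335),pr=(255,340,340,410),pg=(245,195,292,240),pb=(308,155,352,198))
for n,B in(("top",T),("side",S)):
    c=read_camera(n); save(c,n+"9"); print(n)
    for k,col,z in(('py','yellow',40),('pr','red',40),('pg','green',38),('pb','blue',38)):
        print(k,plate(c,col,B[k])[0],[(b[0],pix(c,*b[1],z)[:2]) for b in blobs(c,col,B[k],12)])
    for th in("ink_can","wash_bottle"): print(th,[w(c,r["point"]) for r in nets.mark_of(c,th)[:1]])
E
```

```text
top
py (636.0607299804688, -216.6531524658203) [(np.int32(556), array([ 630.3, -211.1])), (np.int32(43), array([ 597.7, -217.1]))]
pr (408.32257080078125, -331.73590087890625) [(np.int32(564), array([ 406.3, -321.6])), (np.int32(42), array([ 442.8, -345.1])), (np.int32(44), array([ 372.5, -316.6]))]
pg (438.2612609863281, 116.60359191894531) [(np.int32(281), array([434.4, 111.9])), (np.int32(49), array([438.8, 117. ])), (np.int32(48), array([438.3, 117.5]))]
pb (633.0201416015625, 225.86968994140625) [(np.int32(277), array([624.5, 218.7])), (np.int32(101), array([633.5, 226.6]))]
ink_can [array([710.7,  20.3,  -0.5])]
wash_bottle [array([ 516.1, -484.4,   -3. ])]
side
py (636.6641845703125, -218.4237060546875) [(np.int32(540), array([ 625. , -254.1])), (np.int32(61), array([ 598.6, -216.9]))]
pr (408.1703796386719, -333.23095703125) [(np.int32(660), array([ 398.6, -361. ])), (np.int32(72), array([ 443.4, -345.4]))]
pg (442.4637451171875, 152.75747680664062) [(np.int32(128), array([437.1, 118. ])), (np.int32(119), array([411.1,  66.9]))]
pb (632.6333618164062, 224.93447875976562) [(np.int32(105), array([633.7, 226. ])), (np.int32(138), array([618.2, 175.3]))]
ink_can [array([712. ,  18.4,  -2.4])]
wash_bottle [array([ 511.9, -480.9,    1.2])]
```

View pics/top9.png

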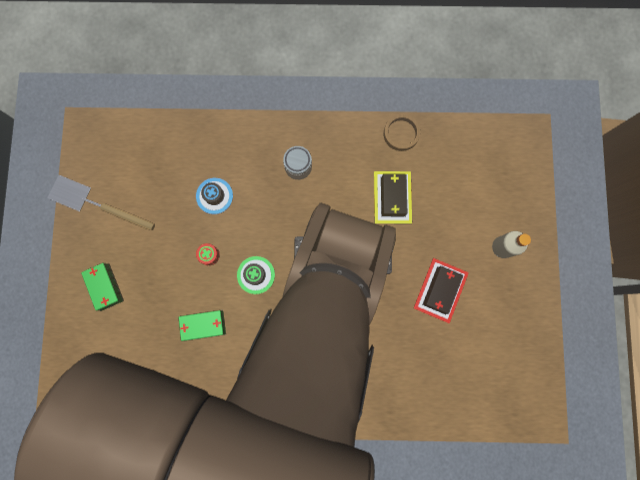

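View pics/side9.png

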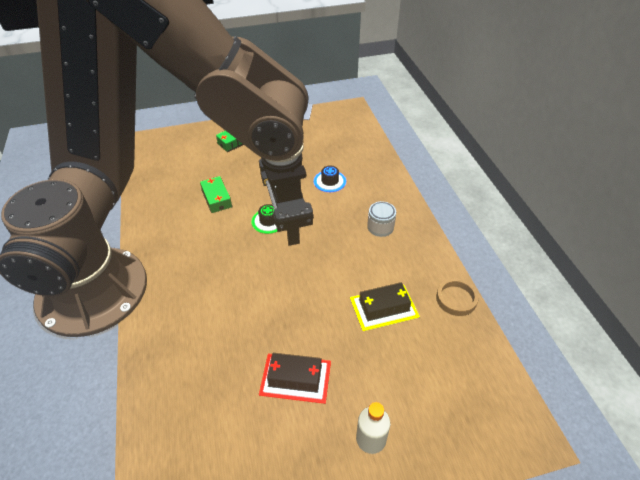

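All four pieces stand upright in the middle of their plates and the arm is clear. In the top view they are at (395,194), (441,290), (254,274) and (212,193).

```bash
python3 -c "
from cell import env
print(env.job_done())"
```

```text
the job is handed in; nothing more can be done
None
```

I took both stacks apart and set all four pieces, print side up, on the plates of their colour, then handed the job in with about 35 s on the clock (limit 134 s). The green and blue caps went first, then the red cover and the yellow cover. The gripper was open and clear of everything at the end.

| Piece | Measured centre (x, y mm) | Plate centre (x, y mm) | Yaw, piece / plate |
|---|---|---|---|
| Green cap | 438.5, 117 | 438.4, 116 | round |
| Blue cap | 633.6, 226 | 633.2, 225.4 | round |
| Red cover | 408, -331 to -332 | 408.3, -332.3 | -22° / -22° |
| Yellow cover | 637, -217 | 636.3, -217.4 | 0.8° / 0.8° |

- **Centring:** each piece measured within about 1.5 mm of the middle of its plate, and both covers lined up within about 0.5°. The top and wrist pictures agreed to 1–2 mm, within the camera calibration.
- **Bystanders:** the ink can and white bottle were found again within 3 mm of where they started, which is within the networks' noise. The arm never approached either one, nor the look-alikes.
- **One reading disagreed:** in the last side picture the gripper covered part of the green plate, which put its centre about 37 mm off. I discarded that value, because the top picture confirmed the plate and the cap centred on it. In the last pictures one plus on the yellow cover ran into the border colour, so its yaw comes from the wrist picture.

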